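# Find where the honing wheel binds and park it there

### The job

The wooden honing wheel has swollen and binds on its sprung wiper block. Turn the wheel slowly by its crank handle (no faster than half a turn a second), feel all the way round where its rim rubs hardest (a lesser rub elsewhere does not matter) and stop with that tightest place under the wiper. Then swing the brake lever's ball outward and lower it gently, neither dropping nor forcing it, until the brake holds the wheel there for sanding; leave the things lying beside the stand alone.

Things in the scene. Friction and masses are not known exactly. Their poses are not given: they have to be found in the camera images.
- stand: plywood base board fixed to the bench, 200 (x) x 285 (y) x 12 mm, carrying a grey cast pedestal with an upright spindle. Origin on the bench under the spindle; z up. Its -y side carries the wiper, its +y side the brake lever.
- honing_wheel: flat wooden wheel, 160 mm across, 24 mm thick, top 88 mm above the bench; turns either way without stops about the upright spindle and stays where it is left. Origin on the axis at its underside; own x axis points to the crank handle. Its rim is swollen, unseen, over some 45 degrees at a place that differs each time, highest in the middle; a lesser swelling is at least 100 degrees away.
- spindle_top (a point): point on the spindle axis, level with the wheel's top face (88 mm above the bench); a nut stands 18 mm above it.
- handle_grip (a point): point in the middle of the crank handle: a black upright barrel, 21 mm across, 45 mm tall (92 to 137 mm above the bench), 50 mm from the spindle axis, that spins freely on its own stud, so it can be held firmly while it is led round the circle. This point is on its axis, 27 mm above its foot, 119 mm above the bench.
- wiper: steel bracket, 58 x 50 x 80 mm, on the stand's -y side, with a dark hardwood block, 34 mm wide, that a spring presses on the wheel's rim. Origin at its foot, 102 mm from the spindle axis; +y points to the spindle. Turning takes roughly 2.5 N at the handle where the rim is true, 5 N on the middle of the lesser swelling, 8 N on the middle of the greater.
- brake_lever: weighted steel lever on a level pin (its and the stand's x axis). Origin on the pin, 112 mm to the +y of the spindle axis, 56 mm up. Off (start): ball end up, leaning 5 degrees toward the wheel. On: swung 95 degrees outward (stand's +y) and down till level; a rubber pad on its inner end then bears up on the wheel, kept there by the ball's weight. Past upright it falls.
- brake_ball (a point): centre of the steel ball at the lever's end, 32 mm across, 78 mm from the pin; 134 mm above the bench when off, about 56 mm when on. Held from its two sides along the pin's direction, it turns between the fingers as the lever swings.
- gouge: turning gouge, 296 mm long, lying on the bench beyond the stand; leave alone
- sand_block: cork sanding block, 64 x 100 x 36 mm, on the bench beside the wiper; leave alone
- masking_roll: roll of masking tape lying flat, 104 mm across, 25 mm high, on the bench beside the wiper; leave alone

How it is judged:
By the outcome, as a careful person would: the job done as asked, in the order asked, and still so for the second after the job is handed in, with the robot touching nothing.
It also fails if it takes over 72 s, if anything falls off the work surface, if the arm or the gripper's body presses on something with over 40 N, if the wrist force passes 120 N, or if a joint passes its speed limit or range.

### The arm

A 7-joint arm with a two-finger parallel gripper is mounted at the origin on the work surface; the furniture and walls round the work are solid. World frame = base frame: x ahead of the robot, y to its left, z up, the work surface at z = 0. Lengths are in mm, angles in rad, forces in N, time in s.
With the tool pointing down it reaches from about 425 to 875 mm from the base axis. Payload 4.7 kg.
Tool frame: the origin (TCP) lies between the finger pads; the fingertips stand 14 mm ahead of it and the grasp point (between the pads) lies 5 mm behind it; z points along the fingers, y is the line along which they close (so a half turn about z gives the same grasp; the last joint's range is limited). The gripper opens to 87 mm and grips with 3 to 60 N. Pads are 19 mm wide; open, the fingers measure 117 mm over their backs; the gripper's body (75 mm by 190 mm) begins 51 mm behind the grasp point.
Start: joints at [1.18, 0.321, -0.07, 1.45, 0.023, 1.371, -0.057], TCP at [255.975, -597.495, 236.587] pointing down, gripper open.
Joint ranges: [-2.86, 2.86], [-0.3, 2.09], [-1.38, 1.24], [0.06, 2.45], [-1.56, 4.7], [0.09, 2.05], [-2.69, 2.69]. Speed limits (rad/s): [2.57, 2.57, 3.14, 3.14, 3.14, 3.14, 3.14].

### API

Orientations are given as a unit quaternion [w, x, y, z].
In Python, from bench import arm gives the robot as it stands.
- The arm moves only by the tool apply_moves, never from a script. Its argument "increments" is a list that holds one entry, the list of rows, each a list of 7 numbers: the turn, a rotation vector about the tool's x, y, z in rad, then the shift along the tool's x, y, z in mm, then the opening, from 0 (shut) to 1 (fully open). In form: [[[wx, wy, wz, tx, ty, tz, hand], ...]]. A call has 1 to 12 rows; each row is the pose to reach, as a shift and turn from the pose commanded when the call began, along the tool's axes at that moment; what a row does not reach only later rows make up. A row lasts 1/10 s, in which the tool goes at most 50 mm and 8.59 degrees, less where a joint would pass 70% of its speed; a pose out of reach is approached as far as the arm can. A call with a gripper value outside its range is refused whole. The fingers move at their own pace and stop on an object; "squeeze" is the grip in N (left out, the last holds). Time passes only in rows, so rows that repeat a pose let the fingers close. It gives the time, the measured TCP pose, the force, the opening and the grip force at its end, in the units of the state.
- arm.get_state(): the state, without advancing time (a new reading comes with each control period).
- arm.grab_frame(name): name is "scene" or "top" or "wrist"; returns a dict with "pixels" (420x560x3 uint8, red, green, blue), "fovy" (degrees; the focal length in pixels is half the picture's height over the tangent of half this angle, whatever the lens; pixels are square), "cx", "cy" (the principal point, pixels), "dist_coeffs" ([k1, k2, p1, p2, k3] as OpenCV has them; the pictures are not rectified), "R" (3x3) and "t" (3): a world point X has camera coordinates R X + t. Camera axes: x right, y down, z forward; pixel columns grow to the right and rows downward; lengths in mm; the calibration is good to about 2 mm. A picture is of the moment at which its call begins. There is no depth.
- arm.hand_in(): hands the job in; it is judged then, once.
Trained networks look in a picture, given as the dict that the camera call returned (one of the last four; its "shot" number tells which), for a name from the list of things; names that differ only in an ending like _2 or _b are one class to them, and where a whole thing is asked for, a point or a joint stands for the part that bears it (a point fixed in the world has none). Each returns a list of dicts, best first, with "confidence" (0 to 1); they miss things now and then, are a little off and sometimes report something else, mostly with a low value. They report only what shows in the picture. A call takes as long as a camera call.
- arm.spot_in(query, picture): "location" ([x, y, z] in mm, in world coordinates, good to about 4 mm: the middle of the surface that is visible of it).
- arm.place_of(query, picture): "location" ([x, y, z] in mm, in world coordinates, good to about 4 mm: a listed point, or the origin of a listed thing).
The state is a dict: "time": time; "qpos": joint angles; "qd": joint speeds; "joint_torque": joint torques, N m; "ee_pos": TCP position; "ee_rot": TCP orientation; "contact_force": force on the tool from outside, world axes, zero at the start; "ft_torque": the same for the moment, N m; "gripper_width": finger opening in mm; "gripper_force": force on a finger pad.
Only numpy, scipy, OpenCV 4.12 (cv2) and the standard library are available. Lean on these libraries where they do the work, as an engineer would, in place of code of your own. Each camera call takes 0.05 s, during which the arm holds its last target. There are 200 camera calls.

## Working session

There is one attempt and no reset: what is moved stays moved. The work goes in short steps, Python scripts to look and compute and a tool call to move; the robot and the scene stay as the last step left them, time stands still between calls to the robot, and variables do not carry over. Pictures are saved under pics/ and viewed, at most 10 in all, crops included, and the job is handed in when it is done.

Besides the shell and the picture viewer there is one more tool, called after "Request:" by a JSON object that holds its "op" and its "data". apply_moves: Moves the arm, as the interface text tells. Its arguments: {"type":"object","properties":{"increments":{"type":"array"},"squeeze":{"type":"number"}},"required":["increments"]}

```bash
mkdir -p pics; cat > h.py <<'E'
from bench import arm
import numpy as np, cv2
def save(p,n): cv2.imwrite('pics/'+n+'.png',p['pixels'][:,:,::-1])
E
python3 - <<'E'
from h import *
s=arm.get_state(); print(s)
P={}
for c in ("scene","top"):
    p=arm.grab_frame(c); P[c]=p
    for q in ("spindle_top","handle_grip","brake_ball","brake_lever","wiper","stand","sand_block","masking_roll","gouge"):
        r=arm.place_of(q,p)
        print(c,q,[(np.round(d['location'],0).tolist(),round(d['confidence'],2)) for d in r[:2]])
cv2.imwrite('pics/a.png',np.vstack([P['scene']['pixels'],P['top']['pixels']])[:,:,::-1][::1])
im=cv2.imread('pics/a.png'); cv2.imwrite('pics/a.png',cv2.resize(np.hstack([im[:420],im[420:]]),(800,300)))
E
```

```text
{'time': 0.0, 'qpos': array([ 1.18005869,  0.32177724, -0.07010265,  1.45168408,  0.02262655,
        1.37082354, -0.0569052 ]), 'qd': array([ 0.00022974,  0.00087351,  0.00062823,  0.0005932 , -0.00065453,
       -0.00027451,  0.00113513]), 'joint_torque': array([-4.76111964e-04, -4.91282523e+01, -4.04182160e-01, -3.12532461e+01,
       -6.39740657e-02,  4.36851103e-02,  1.84841238e-04]), 'ee_pos': array([ 255.75853169, -596.97983424,  235.48681758]), 'ee_rot': array([-9.18904205e-04,  9.79577910e-01,  2.01062704e-01, -2.50603936e-04]), 'contact_force': array([1.27437609, 0.67110751, 0.32476911]), 'ft_torque': array([ 0.01241386,  0.04909403, -0.07304881]), 'gripper_force': 0.0, 'gripper_width': 86.6193269438096}
scene spindle_top [([513.0, -118.0, 86.0], 0.82)]
scene handle_grip [([555.0, -87.0, 121.0], 0.71)]
scene brake_ball [([493.0, -14.0, 134.0], 0.78)]
scene brake_lever [([492.0, -4.0, 57.0], 0.72)]
scene wiper [([534.0, -219.0, 14.0], 0.69)]
scene stand [([512.0, -119.0, -0.0], 0.92)]
scene sand_block [([502.0, -359.0, 0.0], 0.95)]
scene masking_roll [([618.0, -336.0, 0.0], 0.91)]
scene gouge [([664.0, -54.0, 2.0], 0.96)]
top spindle_top [([513.0, -119.0, 88.0], 0.72), ([515.0, -116.0, 64.0], 0.31)]
top handle_grip [([548.0, -88.0, 118.0], 0.38)]
top brake_ball [([492.0, -13.0, 135.0], 0.56)]
top brake_lever [([488.0, -7.0, 59.0], 0.52)]
top wiper [([533.0, -212.0, 14.0], 0.66)]
top stand [([512.0, -118.0, 1.0], 0.78)]
top sand_block [([503.0, -360.0, 2.0], 0.71), ([531.0, -215.0, 17.0], 0.64)]
top masking_roll [([621.0, -332.0, 1.0], 0.87)]
top gouge [([666.0, -58.0, -1.0], 0.71)]
```

View pics/a.png

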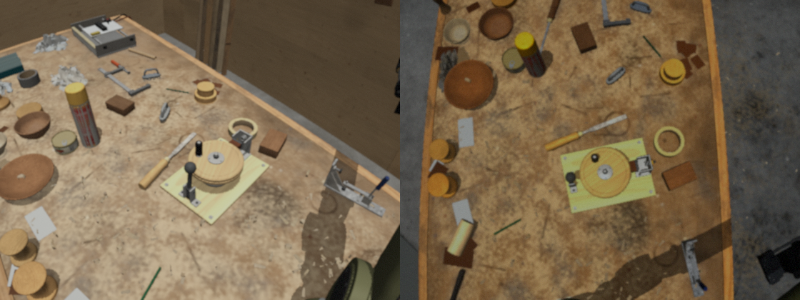

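The stand is on the bench right of centre and the handle is on the wheel's far side. It is yawed about 11°, with the ball on the left and the wiper on the right. I'm moving above the handle with the fingers closing along the stand's x.

Request:
{"op": "apply_moves", "data": {"increments": [[[0,0,-0.114,39,-29,0,1],[0,0,-0.227,79,-59,0,1],[0,0,-0.341,118,-88,0,1],[0,0,-0.455,157,-117,0,1],[0,0,-0.568,197,-147,0,1],[0,0,-0.682,236,-176,0,1],[0,0,-0.796,275,-205,0,1],[0,0,-0.909,315,-235,0,1],[0,0,-1.023,354,-264,0,1],[0,0,-1.137,393,-293,0,1],[0,0,-1.25,433,-323,0,1],[0,0,-1.364,472,-352,0,1]]]}}

```text
time: 2.2
ee_pos: [552.0, -86.2, 237.0]
ee_rot: [0.001, 0.632, 0.775, 0.0]
contact_force: [0.2, -0.1, 0.1]
gripper_width: 86.9
gripper_force: 0.0
```

Request:
{"op": "apply_moves", "data": {"increments": [[[0,0,0,0,0,0,1],[0,0,0,0,0,0,1],[0,0,0,0,0,0,1]]]}}

```text
time: 2.5
ee_pos: [550.7, -89.7, 236.4]
ee_rot: [0.0, 0.635, 0.773, -0.001]
contact_force: [-0.6, -0.5, -0.5]
gripper_width: 87.0
gripper_force: 0.0
```

```bash
python3 - <<'E'
from h import *
s=arm.get_state(); print(s['time'],s['ee_pos'],s['ee_rot'],s['qpos'],s['contact_force'])
for c in ("wrist","scene","top"):
    p=arm.grab_frame(c)
    if c=="wrist": save(p,'w1')
    for q in ("spindle_top","handle_grip","brake_ball","brake_lever","wiper"):
        r=arm.place_of(q,p)
        print(c,q,[(np.round(d['location'],1).tolist(),round(d['confidence'],2)) for d in r[:2]])
        if c=="wrist" and r:
            pt,_=cv2.projectPoints(np.array([r[0]['location']]),cv2.Rodrigues(p['R'])[0],p['t'],np.array([[210/np.tan(np.radians(p['fovy']/2)),0,p['cx']],[0,210/np.tan(np.radians(p['fovy']/2)),p['cy']],[0,0,1.]]),np.array(p['dist_coeffs'],float)); print(pt.ravel())
E
```

```text
2.5 [550.69334057 -89.70300888 236.36035576] [ 7.37190708e-05  6.34723563e-01  7.72739029e-01 -6.21250174e-04] [ 0.64791267  0.16750166 -0.5941846   1.66612274  0.09719452  1.33794769
  0.23319115] [-0.62912077 -0.52513584 -0.47242252]
wrist spindle_top [([512.0, -117.4, 84.8], 0.92)]
[233.69276167 220.45645009]
wrist handle_grip [([551.5, -85.1, 118.5], 0.86)]
[281.34646213 205.81680183]
wrist brake_ball [([490.7, -16.5, 132.4], 0.71)]
[217.4338431  105.66808041]
wrist brake_lever [([488.3, -6.2, 56.3], 0.62)]
[231.00749262  95.00301568]
wrist wiper []
scene spindle_top []
scene handle_grip [([551.4, -85.1, 119.3], 0.78)]
scene brake_ball [([491.0, -17.7, 130.4], 0.94), ([512.5, -116.9, 86.5], 0.33)]
scene brake_lever [([491.0, -4.2, 54.4], 0.63)]
scene wiper [([533.7, -217.7, 13.2], 0.61)]
top spindle_top [([509.7, -119.5, 89.6], 0.88)]
top handle_grip []
top brake_ball []
top brake_lever []
top wiper [([534.3, -212.3, 14.9], 0.81)]
```

View pics/w1.png

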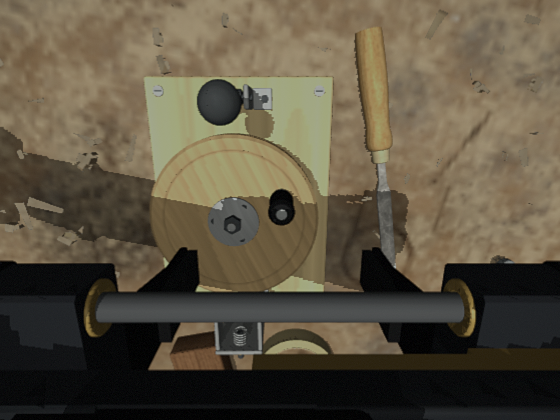

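The wrist view shows the handle at (281,207), spindle nut at (233,222), ball at (218,102) and wiper at (240,335). The numbers agree: the handle is 50 mm from the spindle and the yaw is 11.2°. Next I descend and grip.

Request:
{"op": "apply_moves", "data": {"increments": [[[0,0,0,2,0.5,15,1],[0,0,0,2,0.5,35,1],[0,0,0,2,0.5,55,1],[0,0,0,2,0.5,75,1],[0,0,0,2,0.5,95,1],[0,0,0,2,0.5,108,1],[0,0,0,2,0.5,115,1],[0,0,0,2,0.5,117,1],[0,0,0,2,0.5,117,1]]]}}

```text
time: 4.3
ee_pos: [551.6, -86.0, 119.8]
ee_rot: [0.0, 0.634, 0.774, 0.0]
contact_force: [0.2, 0.0, 1.6]
gripper_width: 86.6
gripper_force: 0.0
```

Request:
{"op": "apply_moves", "data": {"increments": [[[0,0,0,0,0,0,0.6],[0,0,0,0,0,0,0.4],[0,0,0,0,0,0,0.3],[0,0,0,0,0,0,0.2],[0,0,0,0,0,0,0.15],[0,0,0,0,0,0,0.1],[0,0,0,0,0,0,0.1],[0,0,0,0,0,0,0.1]]], "squeeze": 25}}

```text
time: 5.1
ee_pos: [551.3, -86.0, 119.5]
ee_rot: [0.0, 0.634, 0.774, -0.0]
contact_force: [0.5, 0.1, -0.6]
gripper_width: 31.0
gripper_force: 0.0
```

```bash
python3 - <<'E'
from h import *
def pr():
    s=arm.get_state(); print(s['time'],s['ee_pos'].round(1),s['ee_rot'].round(3),s['contact_force'].round(1),s['ft_torque'].round(2),s['gripper_width'],s['gripper_force'])
pr()
p=arm.grab_frame("scene");pr()
for q in ("spindle_top","handle_grip"):
    print(q,[(np.round(d['location'],1).tolist(),round(d['confidence'],2)) for d in arm.place_of(q,p)[:2]])
# stand-frame increments for 10-degree steps, both as tool (x=stand y, y=stand x)
a0=np.radians(28.2)
E
```

```text
5.1 [551.3 -86.  119.5] [ 0.     0.634  0.774 -0.   ] [ 0.5  0.1 -0.6] [-0.01 -0.06  0.01] 30.972158176262813 0.0
5.15 [551.3 -86.  119.5] [ 0.     0.634  0.774 -0.   ] [-0.4 -0.2  0. ] [ 0.04 -0.05  0.02] 26.847218704090054 0.0
spindle_top [([513.7, -120.1, 87.6], 0.89)]
handle_grip [([550.5, -85.3, 118.1], 0.62)]
```

Request:
{"op": "apply_moves", "data": {"increments": [[[0,0,0,0,0,0,0.1],[0,0,0,0,0,0,0.1],[0,0,0,0,0,0,0.1],[0,0,0,0,0,0,0.1]]]}}

```text
time: 5.65
ee_pos: [551.4, -86.0, 119.5]
ee_rot: [0.0, 0.634, 0.774, 0.0]
contact_force: [1.6, -0.5, -0.6]
gripper_width: 20.2
gripper_force: 25.0
```

```bash
python3 - <<'E'
from h import *
s=arm.get_state(); print(s['ee_pos'].round(1),s['contact_force'].round(1),s['gripper_width'],s['gripper_force'])
f=lambda a:50*np.array([np.sin(np.radians(a)),np.cos(np.radians(a))])
for k in range(36):
    a=28.5+10*k
    print(k,*[tuple((f(a+d)-f(a)).round(1).tolist()) for d in (3.3,6.7,10)])
E
```

```text
[551.4 -86.  119.5] [ 1.6 -0.5 -0.6] 20.17154468555201 24.99963731970638
0 (2.5, -1.4) (5.0, -3.1) (7.3, -4.8)
1 (2.2, -1.9) (4.4, -3.9) (6.3, -6.0)
2 (1.8, -2.2) (3.6, -4.6) (5.2, -7.0)
3 (1.4, -2.5) (2.8, -5.2) (3.9, -7.8)
4 (1.0, -2.7) (1.8, -5.6) (2.5, -8.4)
5 (0.5, -2.8) (0.8, -5.8) (1.0, -8.7)
6 (-0.0, -2.9) (-0.2, -5.8) (-0.5, -8.7)
7 (-0.5, -2.8) (-1.2, -5.7) (-2.0, -8.5)
8 (-1.0, -2.7) (-2.2, -5.4) (-3.5, -8.0)
9 (-1.4, -2.5) (-3.1, -5.0) (-4.8, -7.3)
10 (-1.9, -2.2) (-3.9, -4.4) (-6.0, -6.3)
11 (-2.2, -1.8) (-4.6, -3.6) (-7.0, -5.2)
12 (-2.5, -1.4) (-5.2, -2.8) (-7.8, -3.9)
13 (-2.7, -1.0) (-5.6, -1.8) (-8.4, -2.5)
14 (-2.8, -0.5) (-5.8, -0.8) (-8.7, -1.0)
15 (-2.9, 0.0) (-5.8, 0.2) (-8.7, 0.5)
16 (-2.8, 0.5) (-5.7, 1.2) (-8.5, 2.0)
17 (-2.7, 1.0) (-5.4, 2.2) (-8.0, 3.5)
18 (-2.5, 1.4) (-5.0, 3.1) (-7.3, 4.8)
19 (-2.2, 1.9) (-4.4, 3.9) (-6.3, 6.0)
20 (-1.8, 2.2) (-3.6, 4.6) (-5.2, 7.0)
21 (-1.4, 2.5) (-2.8, 5.2) (-3.9, 7.8)
22 (-1.0, 2.7) (-1.8, 5.6) (-2.5, 8.4)
23 (-0.5, 2.8) (-0.8, 5.8) (-1.0, 8.7)
24 (0.0, 2.9) (0.2, 5.8) (0.5, 8.7)
25 (0.5, 2.8) (1.2, 5.7) (2.0, 8.5)
26 (1.0, 2.7) (2.2, 5.4) (3.5, 8.0)
27 (1.4, 2.5) (3.1, 5.0) (4.8, 7.3)
28 (1.9, 2.2) (3.9, 4.4) (6.0, 6.3)
29 (2.2, 1.8) (4.6, 3.6) (7.0, 5.2)
30 (2.5, 1.4) (5.2, 2.8) (7.8, 3.9)
31 (2.7, 1.0) (5.6, 1.8) (8.4, 2.5)
32 (2.8, 0.5) (5.8, 0.8) (8.7, 1.0)
33 (2.9, -0.0) (5.8, -0.2) (8.7, -0.5)
34 (2.8, -0.5) (5.7, -1.2) (8.5, -2.0)
35 (2.7, -1.0) (5.4, -2.2) (8.0, -3.5)
```

Gripped on the handle. I'll start with a few steps and check the radial forces.

Request:
{"op": "apply_moves", "data": {"increments": [[[0,0,0,2.5,-1.4,0,0.1],[0,0,0,5.0,-3.1,0,0.1],[0,0,0,7.3,-4.8,0,0.1]]], "squeeze": 40}}

```text
time: 5.95
ee_pos: [546.4, -80.4, 119.6]
ee_rot: [0.002, 0.634, 0.773, 0.001]
contact_force: [6.2, -3.0, -5.7]
gripper_width: 20.2
gripper_force: 40.0
```

Request:
{"op": "apply_moves", "data": {"increments": [[[0,0,0,2.2,-1.9,0,0.1],[0,0,0,4.4,-3.9,0,0.1],[0,0,0,6.3,-6.0,0,0.1]]]}}

```text
time: 6.25
ee_pos: [539.7, -75.1, 119.6]
ee_rot: [0.002, 0.634, 0.773, 0.001]
contact_force: [7.8, -0.4, -6.3]
gripper_width: 19.6
gripper_force: 40.0
```

Request:
{"op": "apply_moves", "data": {"increments": [[[0,0,0,1.8,-2.2,0,0.1],[0,0,0,3.6,-4.6,0,0.1],[0,0,0,5.2,-7.0,0,0.1]]]}}

```text
time: 6.55
ee_pos: [531.4, -70.6, 119.6]
ee_rot: [0.001, 0.634, 0.774, 0.001]
contact_force: [5.0, 0.8, -4.5]
gripper_width: 19.8
gripper_force: 40.0
```

Request:
{"op": "apply_moves", "data": {"increments": [[[0,0,0,1.4,-2.5,0,0.1],[0,0,0,2.8,-5.2,0,0.1],[0,0,0,3.9,-7.8,0,0.1]]]}}

```text
time: 6.85
ee_pos: [521.8, -67.6, 119.5]
ee_rot: [-0.0, 0.633, 0.774, 0.001]
contact_force: [4.4, 2.9, -2.3]
gripper_width: 20.1
gripper_force: 40.0
```

Request:
{"op": "apply_moves", "data": {"increments": [[[0,0,0,1.0,-2.7,0,0.1],[0,0,0,1.8,-5.6,0,0.1],[0,0,0,2.5,-8.4,0,0.1]]]}}

```text
time: 7.15
ee_pos: [512.8, -66.6, 119.5]
ee_rot: [-0.0, 0.633, 0.774, 0.001]
contact_force: [4.3, 4.6, -2.8]
gripper_width: 20.2
gripper_force: 40.0
```

Request:
{"op": "apply_moves", "data": {"increments": [[[0,0,0,0.5,-2.8,0,0.1],[0,0,0,0.8,-5.8,0,0.1],[0,0,0,1.0,-8.7,0,0.1]]]}}

```text
time: 7.45
ee_pos: [503.8, -67.2, 119.5]
ee_rot: [-0.001, 0.633, 0.774, 0.0]
contact_force: [2.3, 4.4, -2.2]
gripper_width: 19.9
gripper_force: 40.0
```

Request:
{"op": "apply_moves", "data": {"increments": [[[0,0,0,0,-2.9,0,0.1],[0,0,0,-0.2,-5.8,0,0.1],[0,0,0,-0.5,-8.7,0,0.1]]]}}

```text
time: 7.75
ee_pos: [495.2, -69.5, 119.5]
ee_rot: [-0.001, 0.633, 0.774, 0.0]
contact_force: [1.4, 4.7, -0.7]
gripper_width: 20.4
gripper_force: 40.0
```

Request:
{"op": "apply_moves", "data": {"increments": [[[0,0,0,-0.5,-2.8,0,0.1],[0,0,0,-1.2,-5.7,0,0.1],[0,0,0,-2.0,-8.5,0,0.1]]]}}

```text
time: 8.05
ee_pos: [487.0, -73.3, 119.5]
ee_rot: [-0.001, 0.633, 0.774, 0.0]
contact_force: [2.3, 5.0, -0.8]
gripper_width: 20.3
gripper_force: 40.0
```

Request:
{"op": "apply_moves", "data": {"increments": [[[0,0,0,-1.0,-2.7,0,0.1],[0,0,0,-2.2,-5.4,0,0.1],[0,0,0,-3.5,-8.0,0,0.1]]]}}

```text
time: 8.35
ee_pos: [479.6, -78.5, 119.5]
ee_rot: [-0.001, 0.634, 0.774, -0.0]
contact_force: [-0.2, 5.1, 0.1]
gripper_width: 20.2
gripper_force: 40.0
```

Request:
{"op": "apply_moves", "data": {"increments": [[[0,0,0,-1.4,-2.5,0,0.1],[0,0,0,-3.1,-5.0,0,0.1],[0,0,0,-4.8,-7.3,0,0.1]]]}}

```text
time: 8.65
ee_pos: [473.2, -84.9, 119.5]
ee_rot: [-0.001, 0.634, 0.774, -0.0]
contact_force: [-1.3, 4.9, 0.1]
gripper_width: 19.9
gripper_force: 40.0
```

Request:
{"op": "apply_moves", "data": {"increments": [[[0,0,0,-1.9,-2.2,0,0.1],[0,0,0,-3.9,-4.4,0,0.1],[0,0,0,-6.0,-6.3,0,0.1]]]}}

```text
time: 8.95
ee_pos: [468.2, -92.4, 119.5]
ee_rot: [-0.001, 0.634, 0.774, -0.001]
contact_force: [-1.8, 5.0, 2.0]
gripper_width: 20.3
gripper_force: 40.0
```

Request:
{"op": "apply_moves", "data": {"increments": [[[0,0,0,-2.2,-1.8,0,0.1],[0,0,0,-4.6,-3.6,0,0.1],[0,0,0,-7.0,-5.2,0,0.1]]]}}

```text
time: 9.25
ee_pos: [464.5, -100.7, 119.5]
ee_rot: [-0.001, 0.634, 0.774, -0.001]
contact_force: [-1.6, 4.9, 2.9]
gripper_width: 20.2
gripper_force: 40.0
```

Request:
{"op": "apply_moves", "data": {"increments": [[[0,0,0,-2.5,-1.4,0,0.1],[0,0,0,-5.2,-2.8,0,0.1],[0,0,0,-7.8,-3.9,0,0.1]]]}}

```text
time: 9.55
ee_pos: [462.5, -109.5, 119.5]
ee_rot: [-0.001, 0.634, 0.773, -0.001]
contact_force: [-4.1, 4.2, 3.3]
gripper_width: 20.1
gripper_force: 40.0
```

Request:
{"op": "apply_moves", "data": {"increments": [[[0,0,0,-2.7,-1.0,0,0.1],[0,0,0,-5.6,-1.8,0,0.1],[0,0,0,-8.4,-2.5,0,0.1]]]}}

```text
time: 9.85
ee_pos: [462.0, -118.5, 119.4]
ee_rot: [-0.0, 0.634, 0.773, -0.001]
contact_force: [-4.0, 2.5, 3.2]
gripper_width: 19.8
gripper_force: 40.0
```

Request:
{"op": "apply_moves", "data": {"increments": [[[0,0,0,-2.8,-0.5,0,0.1],[0,0,0,-5.8,-0.8,0,0.1],[0,0,0,-8.7,-1.0,0,0.1]]]}}

```text
time: 10.15
ee_pos: [463.1, -127.3, 119.4]
ee_rot: [-0.0, 0.634, 0.773, -0.0]
contact_force: [-4.4, 2.8, 3.8]
gripper_width: 20.1
gripper_force: 40.0
```

Request:
{"op": "apply_moves", "data": {"increments": [[[0,0,0,-2.9,0,0,0.1],[0,0,0,-5.8,0.2,0,0.1],[0,0,0,-8.7,0.5,0,0.1]]]}}

```text
time: 10.45
ee_pos: [465.6, -135.5, 119.5]
ee_rot: [0.0, 0.634, 0.773, -0.0]
contact_force: [-3.2, 1.9, 1.6]
gripper_width: 20.1
gripper_force: 40.0
```

Request:
{"op": "apply_moves", "data": {"increments": [[[0,0,0,-2.8,0.5,0,0.1],[0,0,0,-5.7,1.2,0,0.1],[0,0,0,-8.5,2.0,0,0.1]]]}}

```text
time: 10.75
ee_pos: [469.6, -143.2, 119.5]
ee_rot: [0.0, 0.634, 0.774, 0.0]
contact_force: [-2.8, 1.8, 1.9]
gripper_width: 20.2
gripper_force: 40.0
```

Request:
{"op": "apply_moves", "data": {"increments": [[[0,0,0,-2.7,1.0,0,0.1],[0,0,0,-5.4,2.2,0,0.1],[0,0,0,-8.0,3.5,0,0.1]]]}}

```text
time: 11.05
ee_pos: [474.7, -150.0, 119.5]
ee_rot: [0.0, 0.634, 0.774, 0.0]
contact_force: [-2.5, 1.5, -0.4]
gripper_width: 20.1
gripper_force: 40.0
```

Request:
{"op": "apply_moves", "data": {"increments": [[[0,0,0,-2.5,1.4,0,0.1],[0,0,0,-5.0,3.1,0,0.1],[0,0,0,-7.3,4.8,0,0.1]]]}}

```text
time: 11.35
ee_pos: [479.9, -155.0, 119.4]
ee_rot: [-0.001, 0.633, 0.774, 0.0]
contact_force: [-5.5, 6.0, 4.2]
gripper_width: 19.6
gripper_force: 40.0
```

Request:
{"op": "apply_moves", "data": {"increments": [[[0,0,0,-2.2,1.9,0,0.1],[0,0,0,-4.4,3.9,0,0.1],[0,0,0,-6.3,6.0,0,0.1]]]}}

```text
time: 11.65
ee_pos: [486.0, -159.4, 119.4]
ee_rot: [-0.003, 0.633, 0.774, -0.0]
contact_force: [-8.1, 7.6, 7.0]
gripper_width: 20.0
gripper_force: 40.0
```

Request:
{"op": "apply_moves", "data": {"increments": [[[0,0,0,-1.8,2.2,0,0.1],[0,0,0,-3.6,4.6,0,0.1],[0,0,0,-5.2,7.0,0,0.1]]]}}

```text
time: 11.95
ee_pos: [493.4, -163.1, 119.4]
ee_rot: [-0.003, 0.633, 0.774, -0.001]
contact_force: [-10.2, 6.9, 8.0]
gripper_width: 20.1
gripper_force: 40.0
```

Request:
{"op": "apply_moves", "data": {"increments": [[[0,0,0,-1.4,2.5,0,0.1],[0,0,0,-2.8,5.2,0,0.1],[0,0,0,-3.9,7.8,0,0.1]]]}}

```text
time: 12.25
ee_pos: [501.9, -165.7, 119.4]
ee_rot: [-0.003, 0.633, 0.774, -0.001]
contact_force: [-9.0, 6.0, 6.5]
gripper_width: 20.3
gripper_force: 40.0
```

Request:
{"op": "apply_moves", "data": {"increments": [[[0,0,0,-1.0,2.7,0,0.1],[0,0,0,-1.8,5.6,0,0.1],[0,0,0,-2.5,8.4,0,0.1]]]}}

```text
time: 12.55
ee_pos: [511.6, -166.7, 119.4]
ee_rot: [-0.002, 0.633, 0.774, -0.0]
contact_force: [-5.9, 5.6, 5.0]
gripper_width: 19.7
gripper_force: 40.0
```

Request:
{"op": "apply_moves", "data": {"increments": [[[0,0,0,-0.5,2.8,0,0.1],[0,0,0,-0.8,5.8,0,0.1],[0,0,0,-1.0,8.7,0,0.1]]]}}

```text
time: 12.85
ee_pos: [521.2, -165.8, 119.5]
ee_rot: [-0.001, 0.633, 0.774, 0.0]
contact_force: [-4.4, 4.7, 3.2]
gripper_width: 19.9
gripper_force: 40.0
```

Request:
{"op": "apply_moves", "data": {"increments": [[[0,0,0,0,2.9,0,0.1],[0,0,0,0.2,5.8,0,0.1],[0,0,0,0.5,8.7,0,0.1]]]}}

```text
time: 13.15
ee_pos: [529.3, -163.6, 119.4]
ee_rot: [-0.001, 0.633, 0.774, 0.0]
contact_force: [-5.7, 5.1, 4.1]
gripper_width: 19.8
gripper_force: 40.0
```

Request:
{"op": "apply_moves", "data": {"increments": [[[0,0,0,0.5,2.8,0,0.1],[0,0,0,1.2,5.7,0,0.1],[0,0,0,2.0,8.5,0,0.1]]]}}

```text
time: 13.45
ee_pos: [536.8, -160.1, 119.5]
ee_rot: [-0.002, 0.633, 0.774, -0.0]
contact_force: [-7.2, 6.0, 4.5]
gripper_width: 20.0
gripper_force: 40.0
```

Request:
{"op": "apply_moves", "data": {"increments": [[[0,0,0,1.0,2.7,0,0.1],[0,0,0,2.2,5.4,0,0.1],[0,0,0,3.5,8.0,0,0.1]]]}}

```text
time: 13.75
ee_pos: [543.6, -155.5, 119.4]
ee_rot: [-0.002, 0.634, 0.774, -0.001]
contact_force: [-8.2, 4.6, 5.3]
gripper_width: 20.2
gripper_force: 40.0
```

Request:
{"op": "apply_moves", "data": {"increments": [[[0,0,0,1.4,2.5,0,0.1],[0,0,0,3.1,5.0,0,0.1],[0,0,0,4.8,7.3,0,0.1]]]}}

```text
time: 14.05
ee_pos: [549.4, -149.9, 119.4]
ee_rot: [-0.002, 0.634, 0.774, -0.001]
contact_force: [-8.5, 3.7, 5.8]
gripper_width: 19.9
gripper_force: 40.0
```

Request:
{"op": "apply_moves", "data": {"increments": [[[0,0,0,1.9,2.2,0,0.1],[0,0,0,3.9,4.4,0,0.1],[0,0,0,6.0,6.3,0,0.1]]]}}

```text
time: 14.35
ee_pos: [554.2, -143.5, 119.4]
ee_rot: [-0.002, 0.634, 0.773, -0.002]
contact_force: [-8.5, 2.4, 5.8]
gripper_width: 20.0
gripper_force: 40.0
```

Request:
{"op": "apply_moves", "data": {"increments": [[[0,0,0,2.2,1.8,0,0.1],[0,0,0,4.6,3.6,0,0.1],[0,0,0,7.0,5.2,0,0.1]]]}}

```text
time: 14.65
ee_pos: [557.9, -136.5, 119.4]
ee_rot: [-0.001, 0.634, 0.773, -0.002]
contact_force: [-7.9, 0.3, 5.3]
gripper_width: 20.1
gripper_force: 40.0
```

Request:
{"op": "apply_moves", "data": {"increments": [[[0,0,0,2.5,1.4,0,0.1],[0,0,0,5.2,2.8,0,0.1],[0,0,0,7.8,3.9,0,0.1]]]}}

```text
time: 14.95
ee_pos: [560.5, -129.0, 119.5]
ee_rot: [-0.001, 0.634, 0.773, -0.002]
contact_force: [-7.3, -1.7, 4.4]
gripper_width: 19.8
gripper_force: 40.0
```

Request:
{"op": "apply_moves", "data": {"increments": [[[0,0,0,2.7,1.0,0,0.1],[0,0,0,5.6,1.8,0,0.1],[0,0,0,8.4,2.5,0,0.1]]]}}

```text
time: 15.25
ee_pos: [561.8, -121.0, 119.5]
ee_rot: [0.0, 0.634, 0.773, -0.002]
contact_force: [-5.3, -2.7, 3.0]
gripper_width: 20.1
gripper_force: 40.0
```

Request:
{"op": "apply_moves", "data": {"increments": [[[0,0,0,2.8,0.5,0,0.1],[0,0,0,5.8,0.8,0,0.1],[0,0,0,8.7,1.0,0,0.1]]]}}

```text
time: 15.55
ee_pos: [561.8, -112.4, 119.5]
ee_rot: [0.001, 0.635, 0.773, -0.002]
contact_force: [-3.8, -4.7, 1.2]
gripper_width: 20.3
gripper_force: 40.0
```

Request:
{"op": "apply_moves", "data": {"increments": [[[0,0,0,2.9,0,0,0.1],[0,0,0,5.8,-0.2,0,0.1],[0,0,0,8.7,-0.5,0,0.1]]]}}

```text
time: 15.85
ee_pos: [559.9, -102.1, 119.5]
ee_rot: [0.001, 0.634, 0.773, -0.001]
contact_force: [-3.8, -4.6, 1.2]
gripper_width: 20.1
gripper_force: 40.0
```

Request:
{"op": "apply_moves", "data": {"increments": [[[0,0,0,2.8,-0.5,0,0.1],[0,0,0,5.7,-1.2,0,0.1],[0,0,0,8.5,-2.0,0,0.1]]]}}

```text
time: 16.15
ee_pos: [556.4, -93.5, 119.5]
ee_rot: [0.0, 0.634, 0.773, -0.0]
contact_force: [-2.4, -4.9, 0.3]
gripper_width: 19.8
gripper_force: 40.0
```

Request:
{"op": "apply_moves", "data": {"increments": [[[0,0,0,2.7,-1.0,0,0.1],[0,0,0,5.4,-2.2,0,0.1],[0,0,0,8.0,-3.5,0,0.1]]]}}

```text
time: 16.45
ee_pos: [551.5, -85.9, 119.5]
ee_rot: [0.0, 0.634, 0.774, 0.0]
contact_force: [-1.3, -4.7, -2.1]
gripper_width: 19.8
gripper_force: 40.0
```

Request:
{"op": "apply_moves", "data": {"increments": [[[0,0,0,2.5,-1.4,0,0.1],[0,0,0,5.0,-3.1,0,0.1],[0,0,0,7.3,-4.8,0,0.1]]]}}

```text
time: 16.75
ee_pos: [546.2, -80.1, 119.6]
ee_rot: [0.001, 0.634, 0.774, 0.001]
contact_force: [2.6, -5.6, -4.1]
gripper_width: 19.9
gripper_force: 40.0
```

Request:
{"op": "apply_moves", "data": {"increments": [[[0,0,0,2.2,-1.9,0,0.1],[0,0,0,4.4,-3.9,0,0.1],[0,0,0,6.3,-6.0,0,0.1]]]}}

```text
time: 17.05
ee_pos: [539.7, -74.9, 119.6]
ee_rot: [0.002, 0.634, 0.774, 0.001]
contact_force: [4.8, -5.6, -5.4]
gripper_width: 20.3
gripper_force: 40.0
```

```bash
cat > d.txt <<'E'
546.4 -80.4 6.2 -3.0
539.7 -75.1 7.8 -0.4
531.4 -70.6 5.0 0.8
521.8 -67.6 4.4 2.9
512.8 -66.6 4.3 4.6
503.8 -67.2 2.3 4.4
495.2 -69.5 1.4 4.7
487.0 -73.3 2.3 5.0
479.6 -78.5 -.2 5.1
473.2 -84.9 -1.3 4.9
468.2 -92.4 -1.8 5.0
464.5 -100.7 -1.6 4.9
462.5 -109.5 -4.1 4.2
462.0 -118.5 -4 2.5
463.1 -127.3 -4.4 2.8
465.6 -135.5 -3.2 1.9
469.6 -143.2 -2.8 1.8
474.7 -150.0 -2.5 1.5
479.9 -155 -5.5 6
486 -159.4 -8.1 7.6
493.4 -163.1 -10.2 6.9
501.9 -165.7 -9 6
511.6 -166.7 -5.9 5.6
521.2 -165.8 -4.4 4.7
529.3 -163.6 -5.7 5.1
536.8 -160.1 -7.2 6
543.6 -155.5 -8.2 4.6
549.4 -149.9 -8.5 3.7
554.2 -143.5 -8.5 2.4
557.9 -136.5 -7.9 .3
560.5 -129 -7.3 -1.7
561.8 -121 -5.3 -2.7
561.8 -112.4 -3.8 -4.7
559.9 -102.1 -3.8 -4.6
556.4 -93.5 -2.4 -4.9
551.5 -85.9 -1.3 -4.7
546.2 -80.1 2.6 -5.6
539.7 -74.9 4.8 -5.6
E
cat > an.py <<'E'
import numpy as np,sys
D=np.loadtxt('d.txt'); x,y=D[:,0],D[:,1]
c=np.linalg.lstsq(np.c_[2*x,2*y,np.ones(len(x))],x*x+y*y,rcond=None)[0]; print('centre',c[:2],np.sqrt(c[2]+c[0]**2+c[1]**2))
D=np.loadtxt(sys.argv[1]) if len(sys.argv)>1 else D
a=np.arctan2(D[:,1]-c[1],D[:,0]-c[0])
for i,r in enumerate(D):
    print(round(np.degrees(a[i])%360,1),'tan %.1f rad %.1f'%(-(-np.sin(a[i])*r[2]+np.cos(a[i])*r[3]),np.cos(a[i])*r[2]+np.sin(a[i])*r[3]))
E
python3 an.py
```

```text
centre [ 511.98207092 -116.64373406] 50.04194607107263
46.5 tan 6.6 rad 2.1
56.3 tan 6.7 rad 4.0
67.1 tan 4.3 rad 2.7
78.7 tan 3.7 rad 3.7
89.1 tan 4.2 rad 4.7
99.4 tan 3.0 rad 4.0
109.6 tan 2.9 rad 4.0
120.0 tan 4.5 rad 3.2
130.3 tan 3.1 rad 4.0
140.7 tan 3.0 rad 4.1
151.0 tan 3.5 rad 4.0
161.4 tan 4.1 rad 3.1
171.8 tan 3.6 rad 4.7
182.1 tan 2.6 rad 3.9
192.3 tan 3.7 rad 3.7
202.1 tan 3.0 rad 2.2
212.1 tan 3.0 rad 1.4
221.8 tan 2.8 rad 0.9
230.1 tan 8.1 rad -1.1
238.7 tan 10.9 rad -2.3
248.2 tan 12.0 rad -2.6
258.4 tan 10.0 rad -4.1
269.6 tan 5.9 rad -5.6
280.6 tan 3.5 rad -5.4
290.2 tan 3.6 rad -6.8
299.7 tan 3.3 rad -8.8
309.1 tan 3.5 rad -8.7
318.4 tan 2.9 rad -8.8
327.5 tan 2.5 rad -8.5
336.6 tan 2.9 rad -7.4
345.7 tan 3.4 rad -6.7
355.0 tan 3.2 rad -5.0
4.9 tan 4.4 rad -4.2
16.9 tan 3.3 rad -5.0
27.5 tan 3.2 rad -4.4
37.9 tan 2.9 rad -3.9
46.9 tan 5.7 rad -2.3
56.4 tan 7.1 rad -2.0
```

```bash
python3 - <<'E'
import numpy as np
f=lambda a:50*np.array([np.sin(np.radians(a)),np.cos(np.radians(a))])
def g(a,ds): print(a,[(f(a+d)-f(a)).round(1).tolist() for d in ds])
for a in (48.5,-1.5,-51.5): g(a,range(-5,-51 if a>-50 else -41,-5))
print()
for k in range(12): g(-91.5-5*k,(-1.7,-3.3,-5))
for k in range(12): g(-151.5+5*k,(1.7,3.3,5))
E
```

```text
48.5 [[-3.0, 3.1], [-6.3, 6.0], [-9.9, 8.6], [-13.6, 10.8], [-17.5, 12.7], [-21.6, 14.3], [-25.8, 15.5], [-30.1, 16.3], [-34.4, 16.8], [-38.8, 16.9]]
-1.5 [[-4.4, -0.3], [-8.7, -1.0], [-12.9, -2.0], [-17.0, -3.5], [-21.0, -5.2], [-24.8, -7.4], [-28.4, -9.8], [-31.8, -12.5], [-35.0, -15.6], [-37.8, -18.9]]
-51.5 [[-2.6, -3.5], [-4.8, -7.3], [-6.7, -11.2], [-8.3, -15.3], [-9.5, -19.5], [-10.3, -23.7], [-10.8, -28.1], [-10.9, -32.4]]

-91.5 [[0.1, -1.5], [0.2, -2.9], [0.3, -4.4]]
-96.5 [[0.2, -1.5], [0.4, -2.9], [0.7, -4.3]]
-101.5 [[0.3, -1.4], [0.7, -2.8], [1.1, -4.2]]
-106.5 [[0.4, -1.4], [0.9, -2.7], [1.4, -4.1]]
-111.5 [[0.6, -1.4], [1.1, -2.6], [1.8, -4.0]]
-116.5 [[0.7, -1.3], [1.4, -2.5], [2.1, -3.8]]
-121.5 [[0.8, -1.3], [1.6, -2.4], [2.4, -3.6]]
-126.5 [[0.9, -1.2], [1.8, -2.3], [2.7, -3.4]]
-131.5 [[1.0, -1.1], [2.0, -2.1], [3.0, -3.1]]
-136.5 [[1.1, -1.0], [2.1, -1.9], [3.3, -2.9]]
-141.5 [[1.2, -0.9], [2.3, -1.7], [3.5, -2.6]]
-146.5 [[1.2, -0.8], [2.4, -1.5], [3.7, -2.2]]
-151.5 [[-1.3, 0.7], [-2.5, 1.4], [-3.7, 2.2]]
-146.5 [[-1.2, 0.8], [-2.4, 1.7], [-3.5, 2.6]]
-141.5 [[-1.1, 0.9], [-2.2, 1.9], [-3.3, 2.9]]
-136.5 [[-1.1, 1.0], [-2.0, 2.0], [-3.0, 3.1]]
-131.5 [[-1.0, 1.1], [-1.8, 2.2], [-2.7, 3.4]]
-126.5 [[-0.9, 1.2], [-1.6, 2.4], [-2.4, 3.6]]
-121.5 [[-0.8, 1.3], [-1.4, 2.5], [-2.1, 3.8]]
-116.5 [[-0.6, 1.3], [-1.2, 2.6], [-1.8, 4.0]]
-111.5 [[-0.5, 1.4], [-1.0, 2.7], [-1.4, 4.1]]
-106.5 [[-0.4, 1.4], [-0.7, 2.8], [-1.1, 4.2]]
-101.5 [[-0.3, 1.5], [-0.5, 2.8], [-0.7, 4.3]]
-96.5 [[-0.1, 1.5], [-0.2, 2.9], [-0.3, 4.4]]
```

Request:
{"op": "apply_moves", "data": {"increments": [[[0,0,0,-3.0,3.1,0,0.1],[0,0,0,-6.3,6.0,0,0.1],[0,0,0,-9.9,8.6,0,0.1],[0,0,0,-13.6,10.8,0,0.1],[0,0,0,-17.5,12.7,0,0.1],[0,0,0,-21.6,14.3,0,0.1],[0,0,0,-25.8,15.5,0,0.1],[0,0,0,-30.1,16.3,0,0.1],[0,0,0,-34.4,16.8,0,0.1],[0,0,0,-38.8,16.9,0,0.1]]]}}

```text
time: 18.05
ee_pos: [561.0, -106.3, 119.5]
ee_rot: [-0.003, 0.633, 0.774, 0.0]
contact_force: [-6.3, 2.0, 3.6]
gripper_width: 20.0
gripper_force: 40.0
```

Request:
{"op": "apply_moves", "data": {"increments": [[[0,0,0,-4.4,-0.3,0,0.1],[0,0,0,-8.7,-1.0,0,0.1],[0,0,0,-12.9,-2.0,0,0.1],[0,0,0,-17.0,-3.5,0,0.1],[0,0,0,-21.0,-5.2,0,0.1],[0,0,0,-24.8,-7.4,0,0.1],[0,0,0,-28.4,-9.8,0,0.1],[0,0,0,-31.8,-12.5,0,0.1],[0,0,0,-35.0,-15.6,0,0.1],[0,0,0,-37.8,-18.9,0,0.1]]]}}

```text
time: 19.05
ee_pos: [551.6, -147.1, 119.5]
ee_rot: [-0.001, 0.633, 0.774, 0.002]
contact_force: [-1.0, 4.7, 0.4]
gripper_width: 20.2
gripper_force: 40.0
```

Request:
{"op": "apply_moves", "data": {"increments": [[[0,0,0,-2.6,-3.5,0,0.1],[0,0,0,-4.8,-7.3,0,0.1],[0,0,0,-6.7,-11.2,0,0.1],[0,0,0,-8.3,-15.3,0,0.1],[0,0,0,-9.5,-19.5,0,0.1],[0,0,0,-10.3,-23.7,0,0.1],[0,0,0,-10.8,-28.1,0,0.1],[0,0,0,-10.9,-32.4,0,0.1]]]}}

```text
time: 19.85
ee_pos: [522.6, -165.5, 119.5]
ee_rot: [0.0, 0.633, 0.774, 0.002]
contact_force: [2.6, 4.9, -3.3]
gripper_width: 19.5
gripper_force: 40.0
```

Request:
{"op": "apply_moves", "data": {"increments": [[[0,0,0,0.1,-1.5,0,0.1],[0,0,0,0.2,-2.9,0,0.1],[0,0,0,0.3,-4.4,0,0.1]]]}}

```text
time: 20.15
ee_pos: [518.3, -166.2, 119.6]
ee_rot: [0.0, 0.633, 0.774, 0.002]
contact_force: [2.3, 4.1, -3.1]
gripper_width: 20.1
gripper_force: 40.0
```

Request:
{"op": "apply_moves", "data": {"increments": [[[0,0,0,0.2,-1.5,0,0.1],[0,0,0,0.4,-2.9,0,0.1],[0,0,0,0.7,-4.3,0,0.1]]]}}

```text
time: 20.45
ee_pos: [514.7, -166.5, 119.6]
ee_rot: [0.001, 0.633, 0.774, 0.002]
contact_force: [5.3, 4.0, -6.1]
gripper_width: 19.9
gripper_force: 40.0
```

Request:
{"op": "apply_moves", "data": {"increments": [[[0,0,0,0.3,-1.4,0,0.1],[0,0,0,0.7,-2.8,0,0.1],[0,0,0,1.1,-4.2,0,0.1]]]}}

```text
time: 20.75
ee_pos: [511.2, -166.6, 119.6]
ee_rot: [0.002, 0.633, 0.774, 0.002]
contact_force: [8.5, 3.2, -7.6]
gripper_width: 19.8
gripper_force: 40.0
```

Request:
{"op": "apply_moves", "data": {"increments": [[[0,0,0,0.4,-1.4,0,0.1],[0,0,0,0.9,-2.7,0,0.1],[0,0,0,1.4,-4.1,0,0.1]]]}}

```text
time: 21.05
ee_pos: [507.5, -166.4, 119.6]
ee_rot: [0.003, 0.633, 0.774, 0.003]
contact_force: [9.9, 2.8, -9.1]
gripper_width: 20.2
gripper_force: 40.0
```

Request:
{"op": "apply_moves", "data": {"increments": [[[0,0,0,0.6,-1.4,0,0.1],[0,0,0,1.1,-2.6,0,0.1],[0,0,0,1.8,-4.0,0,0.1]]]}}

```text
time: 21.35
ee_pos: [503.7, -165.9, 119.7]
ee_rot: [0.003, 0.633, 0.774, 0.003]
contact_force: [10.6, 2.1, -10.1]
gripper_width: 20.1
gripper_force: 40.0
```

Request:
{"op": "apply_moves", "data": {"increments": [[[0,0,0,0.7,-1.3,0,0.1],[0,0,0,1.4,-2.5,0,0.1],[0,0,0,2.1,-3.8,0,0.1]]]}}

```text
time: 21.65
ee_pos: [499.8, -165.1, 119.7]
ee_rot: [0.004, 0.633, 0.774, 0.003]
contact_force: [11.1, 0.5, -11.8]
gripper_width: 20.3
gripper_force: 40.0
```

Request:
{"op": "apply_moves", "data": {"increments": [[[0,0,0,0.8,-1.3,0,0.1],[0,0,0,1.6,-2.4,0,0.1],[0,0,0,2.4,-3.6,0,0.1]]]}}

```text
time: 21.95
ee_pos: [495.8, -163.9, 119.7]
ee_rot: [0.004, 0.634, 0.774, 0.003]
contact_force: [11.5, -0.9, -11.2]
gripper_width: 19.9
gripper_force: 40.0
```

Request:
{"op": "apply_moves", "data": {"increments": [[[0,0,0,0.9,-1.2,0,0.1],[0,0,0,1.8,-2.3,0,0.1],[0,0,0,2.7,-3.4,0,0.1]]]}}

```text
time: 22.25
ee_pos: [491.8, -162.3, 119.7]
ee_rot: [0.004, 0.634, 0.774, 0.002]
contact_force: [12.2, -2.0, -11.2]
gripper_width: 19.8
gripper_force: 40.0
```

Request:
{"op": "apply_moves", "data": {"increments": [[[0,0,0,1.0,-1.1,0,0.1],[0,0,0,2.0,-2.1,0,0.1],[0,0,0,3.0,-3.1,0,0.1]]]}}

```text
time: 22.55
ee_pos: [487.8, -160.4, 119.7]
ee_rot: [0.004, 0.634, 0.774, 0.002]
contact_force: [9.7, -1.7, -10.5]
gripper_width: 20.3
gripper_force: 40.0
```

Request:
{"op": "apply_moves", "data": {"increments": [[[0,0,0,1.1,-1.0,0,0.1],[0,0,0,2.1,-1.9,0,0.1],[0,0,0,3.3,-2.9,0,0.1]]]}}

```text
time: 22.85
ee_pos: [483.8, -158.0, 119.7]
ee_rot: [0.004, 0.634, 0.773, 0.001]
contact_force: [8.8, -2.3, -10.6]
gripper_width: 19.9
gripper_force: 40.0
```

Request:
{"op": "apply_moves", "data": {"increments": [[[0,0,0,1.2,-0.9,0,0.1],[0,0,0,2.3,-1.7,0,0.1],[0,0,0,3.5,-2.6,0,0.1]]]}}

```text
time: 23.15
ee_pos: [479.9, -155.1, 119.6]
ee_rot: [0.003, 0.634, 0.773, 0.001]
contact_force: [6.7, -1.9, -8.6]
gripper_width: 20.5
gripper_force: 40.0
```

Request:
{"op": "apply_moves", "data": {"increments": [[[0,0,0,1.2,-0.8,0,0.1],[0,0,0,2.4,-1.5,0,0.1],[0,0,0,3.7,-2.2,0,0.1]]]}}

```text
time: 23.45
ee_pos: [476.3, -151.7, 119.6]
ee_rot: [0.002, 0.634, 0.773, 0.001]
contact_force: [4.2, -1.4, -6.2]
gripper_width: 19.8
gripper_force: 40.0
```

Request:
{"op": "apply_moves", "data": {"increments": [[[0,0,0,-1.3,0.7,0,0.1],[0,0,0,-2.5,1.4,0,0.1],[0,0,0,-3.7,2.2,0,0.1]]]}}

```text
time: 23.75
ee_pos: [476.6, -152.0, 119.5]
ee_rot: [-0.002, 0.634, 0.774, -0.0]
contact_force: [-2.4, 5.3, 1.4]
gripper_width: 20.4
gripper_force: 40.0
```

Request:
{"op": "apply_moves", "data": {"increments": [[[0,0,0,-1.2,0.8,0,0.1],[0,0,0,-2.4,1.7,0,0.1],[0,0,0,-3.5,2.6,0,0.1]]]}}

```text
time: 24.05
ee_pos: [479.2, -154.4, 119.5]
ee_rot: [-0.003, 0.633, 0.774, -0.0]
contact_force: [-5.0, 6.2, 2.9]
gripper_width: 20.1
gripper_force: 40.0
```

Request:
{"op": "apply_moves", "data": {"increments": [[[0,0,0,-1.1,0.9,0,0.1],[0,0,0,-2.2,1.9,0,0.1],[0,0,0,-3.3,2.9,0,0.1]]]}}

```text
time: 24.35
ee_pos: [482.0, -156.7, 119.4]
ee_rot: [-0.003, 0.633, 0.774, -0.001]
contact_force: [-6.9, 7.2, 5.2]
gripper_width: 19.9
gripper_force: 40.0
```

Request:
{"op": "apply_moves", "data": {"increments": [[[0,0,0,-1.1,1.0,0,0.1],[0,0,0,-2.0,2.0,0,0.1],[0,0,0,-3.0,3.1,0,0.1]]]}}

```text
time: 24.65
ee_pos: [485.1, -158.8, 119.4]
ee_rot: [-0.004, 0.633, 0.774, -0.001]
contact_force: [-8.0, 8.6, 7.0]
gripper_width: 20.4
gripper_force: 40.0
```

Request:
{"op": "apply_moves", "data": {"increments": [[[0,0,0,-1.0,1.1,0,0.1],[0,0,0,-1.8,2.2,0,0.1],[0,0,0,-2.7,3.4,0,0.1]]]}}

```text
time: 24.95
ee_pos: [488.5, -160.9, 119.4]
ee_rot: [-0.004, 0.633, 0.774, -0.001]
contact_force: [-9.4, 7.7, 7.8]
gripper_width: 20.1
gripper_force: 40.0
```

Request:
{"op": "apply_moves", "data": {"increments": [[[0,0,0,-0.9,1.2,0,0.1],[0,0,0,-1.6,2.4,0,0.1],[0,0,0,-2.4,3.6,0,0.1]]]}}

```text
time: 25.25
ee_pos: [492.3, -162.6, 119.4]
ee_rot: [-0.005, 0.633, 0.774, -0.002]
contact_force: [-9.8, 7.8, 8.1]
gripper_width: 19.9
gripper_force: 40.0
```

Request:
{"op": "apply_moves", "data": {"increments": [[[0,0,0,-0.8,1.3,0,0.1],[0,0,0,-1.4,2.5,0,0.1],[0,0,0,-2.1,3.8,0,0.1]]]}}

```text
time: 25.55
ee_pos: [496.3, -164.1, 119.4]
ee_rot: [-0.004, 0.633, 0.774, -0.002]
contact_force: [-10.3, 6.0, 8.6]
gripper_width: 19.7
gripper_force: 40.0
```

Request:
{"op": "apply_moves", "data": {"increments": [[[0,0,0,-0.6,1.3,0,0.1],[0,0,0,-1.2,2.6,0,0.1],[0,0,0,-1.8,4.0,0,0.1]]]}}

```text
time: 25.85
ee_pos: [500.7, -165.4, 119.4]
ee_rot: [-0.004, 0.634, 0.774, -0.002]
contact_force: [-9.7, 5.5, 7.0]
gripper_width: 19.7
gripper_force: 40.0
```

Request:
{"op": "apply_moves", "data": {"increments": [[[0,0,0,-0.5,1.4,0,0.1],[0,0,0,-1.0,2.7,0,0.1],[0,0,0,-1.4,4.1,0,0.1]]]}}

```text
time: 26.15
ee_pos: [505.4, -166.2, 119.4]
ee_rot: [-0.004, 0.634, 0.774, -0.002]
contact_force: [-8.8, 5.0, 6.7]
gripper_width: 19.8
gripper_force: 40.0
```

Request:
{"op": "apply_moves", "data": {"increments": [[[0,0,0,-0.4,1.4,0,0.1],[0,0,0,-0.7,2.8,0,0.1],[0,0,0,-1.1,4.2,0,0.1]]]}}

```text
time: 26.45
ee_pos: [510.3, -166.6, 119.4]
ee_rot: [-0.003, 0.634, 0.774, -0.001]
contact_force: [-6.3, 4.8, 3.8]
gripper_width: 20.1
gripper_force: 40.0
```

```bash
cat > d2.txt <<'E'
518.3 -166.2 2.3 4.1
514.7 -166.5 5.3 4.0
511.2 -166.6 8.5 3.2
507.5 -166.4 9.9 2.8
503.7 -165.9 10.6 2.1
499.8 -165.1 11.1 .5
495.8 -163.9 11.5 -.9
491.8 -162.3 12.2 -2
487.8 -160.4 9.7 -1.7
483.8 -158 8.8 -2.3
479.9 -155.1 6.7 -1.9
476.3 -151.7 4.2 -1.4
476.6 -152 -2.4 5.3
479.2 -154.4 -5 6.2
482 -156.7 -6.9 7.2
485.1 -158.8 -8 8.6
488.5 -160.9 -9.4 7.7
492.3 -162.6 -9.8 7.8
496.3 -164.1 -10.3 6
500.7 -165.4 -9.7 5.5
505.4 -166.2 -8.8 5
510.3 -166.6 -6.3 4.8
E
python3 an.py d2.txt
```

```text
centre [ 511.98207092 -116.64373406] 50.04194607107263
277.3 tan -2.8 rad -3.8
273.1 tan -5.5 rad -3.7
269.1 tan -8.4 rad -3.3
264.9 tan -9.6 rad -3.7
260.5 tan -10.1 rad -3.8
255.9 tan -10.6 rad -3.2
251.1 tan -11.2 rad -2.9
246.2 tan -12.0 rad -3.1
241.1 tan -9.3 rad -3.2
235.7 tan -8.6 rad -3.1
230.2 tan -6.4 rad -2.8
224.5 tan -3.9 rad -2.0
225.0 tan 5.4 rad -2.0
229.0 tan 7.8 rad -1.4
233.2 tan 9.8 rad -1.6
237.5 tan 11.4 rad -2.9
242.0 tan 11.9 rad -2.4
246.8 tan 12.1 rad -3.3
251.7 tan 11.7 rad -2.5
257.0 tan 10.7 rad -3.2
262.4 tan 9.4 rad -3.8
268.1 tan 6.5 rad -4.6
```

Request:
{"op": "apply_moves", "data": {"increments": [[[0,0,0,0.3,-2.1,0,0.1],[0,0,0,0.7,-4.3,0,0.1],[0,0,0,1.2,-6.4,0,0.1],[0,0,0,1.8,-8.5,0,0.1],[0,0,0,2.5,-10.6,0,0.1],[0,0,0,3.2,-12.6,0,0.1],[0,0,0,4.1,-14.6,0,0.1],[0,0,0,5.0,-16.6,0,0.1],[0,0,0,6.0,-18.5,0,0.1],[0,0,0,7.1,-20.4,0,0.1],[0,0,0,8.1,-22.0,0,0.1],[0,0,0,9.1,-23.5,0,0.1]]]}}

```text
time: 27.65
ee_pos: [492.4, -162.8, 119.7]
ee_rot: [0.004, 0.633, 0.774, 0.003]
contact_force: [13.8, 1.8, -13.7]
gripper_width: 20.2
gripper_force: 40.0
```

Request:
{"op": "apply_moves", "data": {"increments": [[[0,0,0,0,0,0,0.1],[0,0,0,0,0,0,0.1],[0,0,0,0,0,0,0.1],[0,0,0,0,0,0,0.1]]]}}

```text
time: 28.05
ee_pos: [492.1, -162.7, 119.7]
ee_rot: [0.003, 0.633, 0.774, 0.003]
contact_force: [12.6, 3.3, -11.3]
gripper_width: 20.3
gripper_force: 40.0
```

```bash
python3 - <<'E'
from h import *
s=arm.get_state(); e=s['ee_pos']; print(e,s['contact_force'],s['ee_rot'],np.degrees(np.arctan2(e[1]+116.64,e[0]-511.98))%360)
E
```

```text
[ 492.14182152 -162.66857786  119.66194998] [ 12.62382648   3.30667257 -11.33293411] [0.00325077 0.63311243 0.77404657 0.00316052] 246.68410327177384
```

Request:
{"op": "apply_moves", "data": {"increments": [[[0,0,0,-0.8,1.2,0,0.1],[0,0,0,-1.6,2.4,0,0.1],[0,0,0,-2.4,3.6,0,0.1],[0,0,0,-2.4,3.6,0,0.1],[0,0,0,-2.4,3.6,0,0.1],[0,0,0,-2.4,3.6,0,0.1]]]}}

```text
time: 28.65
ee_pos: [492.5, -162.9, 119.5]
ee_rot: [-0.001, 0.633, 0.774, 0.001]
contact_force: [2.6, 6.2, -1.3]
gripper_width: 20.0
gripper_force: 40.0
```

```bash
python3 - <<'E'
from h import *
s=arm.get_state(); e=s['ee_pos']; print(e,s['contact_force'],s['ee_rot'],np.degrees(np.arctan2(e[1]+116.64,e[0]-511.98))%360)
E
```

```text
[ 492.53840497 -162.89423531  119.5169027 ] [ 2.61013368  6.18322679 -1.31178165] [-0.00080893  0.63309817  0.77406999  0.00130497] 247.2019950413858
```

Request:
{"op": "apply_moves", "data": {"increments": [[[0,0,0,-0.9,1.5,0,0.1],[0,0,0,-1.7,3.0,0,0.1],[0,0,0,-2.4,4.6,0,0.1],[0,0,0,-2.4,4.6,0,0.1],[0,0,0,-2.4,4.6,0,0.1],[0,0,0,-2.4,4.6,0,0.1]]]}}

```text
time: 29.25
ee_pos: [494.3, -163.6, 119.4]
ee_rot: [-0.004, 0.633, 0.774, -0.001]
contact_force: [-8.0, 9.1, 7.3]
gripper_width: 20.1
gripper_force: 40.0
```

```bash
python3 - <<'E'
from h import *
s=arm.get_state(); e=s['ee_pos']; print(e,s['contact_force'],s['ee_rot'],np.degrees(np.arctan2(e[1]+116.64,e[0]-511.98))%360)
E
```

```text
[ 494.28818762 -163.55057559  119.37273155] [-8.01457711  9.0976067   7.28984357] [-4.17436293e-03  6.33128789e-01  7.74034994e-01 -5.83119474e-04] 249.33657920346667
```

Request:
{"op": "apply_moves", "data": {"increments": [[[0,0,0,1.0,-2.0,0,0.1],[0,0,0,2.0,-4.0,0,0.1],[0,0,0,2.0,-4.0,0,0.1]]]}}

```text
time: 29.55
ee_pos: [493.9, -163.4, 119.6]
ee_rot: [0.0, 0.633, 0.774, 0.002]
contact_force: [4.2, 6.6, -5.0]
gripper_width: 19.8
gripper_force: 40.0
```

Request:
{"op": "apply_moves", "data": {"increments": [[[0,0,0,0,0,0,0.4],[0,0,0,0,0,0,0.6],[0,0,0,0,0,0,0.7],[0,0,0,0,0,-10,0.7],[0,0,0,0,0,-30,0.7],[0,0,0,0,0,-60,0.7],[0,0,0,20,0,-90,0.7],[0,0,0,30,0,-110,0.7]]]}}

```text
time: 30.35
ee_pos: [487.4, -135.5, 232.7]
ee_rot: [0.001, 0.634, 0.774, 0.0]
contact_force: [-0.2, 0.2, 0.2]
gripper_width: 60.5
gripper_force: 0.0
```

```bash
python3 - <<'E'
from h import *
for i in range(1): p0=arm.grab_frame("wrist")
s=arm.get_state(); print(s['time'],s['ee_pos'],s['ee_rot'],s['contact_force'])
for c in ("wrist","scene","top"):
    p=arm.grab_frame(c)
    if c=="wrist": save(p,'w2')
    for q in ("spindle_top","handle_grip","brake_ball","brake_lever"):
        r=arm.place_of(q,p)
        print(c,q,[(np.round(d['location'],1).tolist(),round(d['confidence'],2)) for d in r[:2]])
E
```

```text
30.4 [ 488.86684598 -134.23803073  235.7054339 ] [0.00354751 0.63280786 0.77429976 0.00122812] [1.23914372 1.6292876  1.80275959]
wrist spindle_top [([508.5, -120.3, 87.1], 0.69)]
wrist handle_grip [([492.4, -160.8, 118.4], 0.73)]
wrist brake_ball [([491.5, -14.0, 131.5], 0.77)]
wrist brake_lever [([509.6, -117.7, 85.3], 0.7), ([486.6, -6.3, 54.9], 0.59)]
scene spindle_top [([511.5, -118.5, 85.4], 0.74)]
scene handle_grip [([493.2, -165.1, 120.3], 0.64)]
scene brake_ball [([491.3, -16.2, 129.1], 0.87)]
scene brake_lever [([493.5, -2.5, 54.4], 0.62)]
top spindle_top [([623.9, -333.8, -1.5], 0.63)]
top handle_grip []
top brake_ball [([492.5, -11.8, 135.8], 0.55)]
top brake_lever [([492.4, -8.0, 58.5], 0.6)]
```

View pics/w2.png

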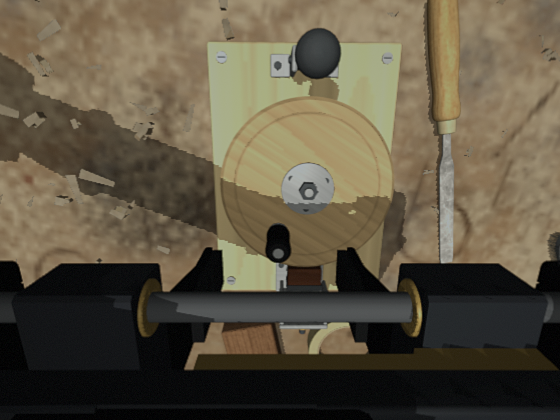

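Request:
{"op": "apply_moves", "data": {"increments": [[[0,0,0,25,6,0,0.75],[0,0,0,55,12,0,0.75],[0,0,0,85,19,0,0.75],[0,0,0,107,24,0,0.75],[0,0,0,117,26,0,0.75],[0,0,0,117,26,0,0.75],[0,0,0,117,26,0,0.75],[0,0,0,117,26,0,0.75]]]}}

```text
time: 31.95
ee_pos: [489.2, -18.2, 229.4]
ee_rot: [0.0, 0.635, 0.773, -0.0]
contact_force: [0.4, 0.1, -0.3]
gripper_width: 65.0
gripper_force: 0.0
```

```bash
python3 - <<'E'
from h import *
p=arm.grab_frame("wrist"); s=arm.get_state(); print(s['time'],s['ee_pos'],s['ee_rot'])
save(p,'w3')
for q in ("brake_ball","brake_lever"):
    print(q,[(np.round(d['location'],1).tolist(),round(d['confidence'],2)) for d in arm.place_of(q,p)[:2]])
E
```

```text
32.0 [489.18111809 -18.06560767 229.40678389] [-1.15158425e-05  6.34728866e-01  7.72734901e-01 -2.00479301e-04]
brake_ball [([492.7, -15.7, 131.7], 0.81)]
brake_lever [([490.6, -6.1, 54.2], 0.55)]
```

View pics/w3.png

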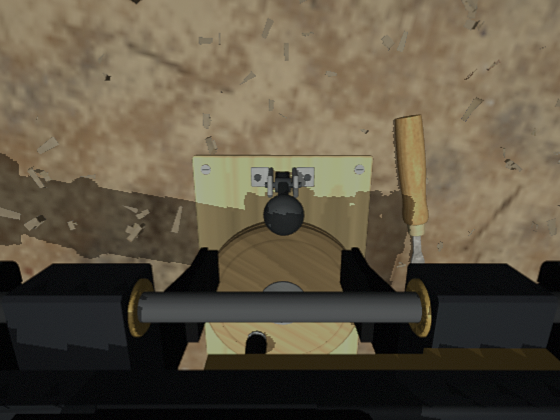

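Request:
{"op": "apply_moves", "data": {"increments": [[[0,0,0,3,3.2,20,0.75],[0,0,0,3,3.2,45,0.75],[0,0,0,3,3.2,65,0.75],[0,0,0,3,3.2,80,0.75],[0,0,0,3,3.2,92,0.75],[0,0,0,3,3.2,98,0.75],[0,0,0,3,3.2,100,0.75],[0,0,0,3,3.2,100,0.75]]], "squeeze": 15}}

```text
time: 32.9
ee_pos: [492.0, -13.0, 129.8]
ee_rot: [0.0, 0.634, 0.773, 0.0]
contact_force: [0.3, 0.2, 0.1]
gripper_width: 65.3
gripper_force: 0.0
```

Request:
{"op": "apply_moves", "data": {"increments": [[[0,0,0,0,0,0,0.6],[0,0,0,0,0,0,0.5],[0,0,0,0,0,0,0.4],[0,0,0,0,0,0,0.25],[0,0,0,0,0,0,0.25],[0,0,0,0,0,0,0.25]]]}}

```text
time: 33.5
ee_pos: [491.4, -13.0, 129.6]
ee_rot: [-0.0, 0.634, 0.774, -0.0]
contact_force: [-2.4, -0.4, 1.8]
gripper_width: 30.8
gripper_force: 15.0
```

```bash
python3 - <<'E'
from h import *
s=arm.get_state(); print(s['time'],s['ee_pos'],s['ee_rot'],s['contact_force'],s['gripper_width'],s['gripper_force'])
p=arm.grab_frame("scene"); save({'pixels':p['pixels'][150:310,200:400]},'s1')
E
python3 -c "
import cv2;i=cv2.imread('pics/s1.png');cv2.imwrite('pics/s1.png',cv2.resize(i,(600,480)))"
```

```text
33.5 [491.39355065 -12.97145989 129.60568491] [-2.15239395e-04  6.33752592e-01  7.73535676e-01 -4.05372121e-04] [-2.37281489 -0.44772205  1.81667375] 30.788993908341677 14.993297124747187
```

View pics/s1.png

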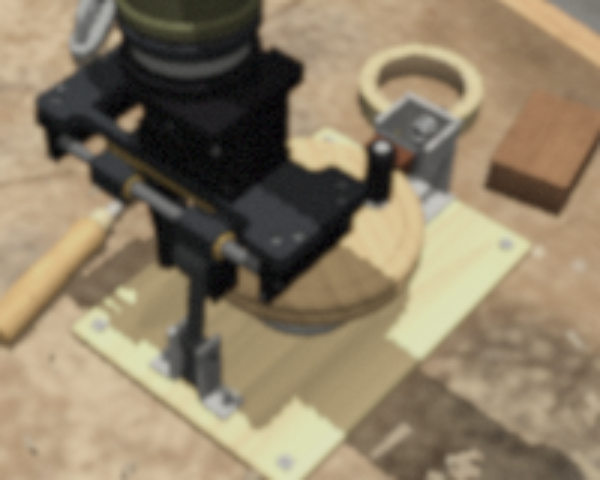

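Request:
{"op": "apply_moves", "data": {"increments": [[[0,0,0,3.4,-0.2,0,0.25],[0,0,0,6.8,-0.3,-0.3,0.25],[0,0,0,10.2,0,-0.2,0.25],[0,0,0,13.6,0,0,0.25],[0,0,0,17.0,0,0.4,0.25],[0,0,0,20.3,0,0.9,0.25],[0,0,0,23.7,0,1.6,0.25],[0,0,0,27.0,0,2.4,0.25],[0,0,0,30.3,0,3.4,0.25],[0,0,0,33.5,0,4.4,0.25],[0,0,0,36.7,0,5.7,0.25],[0,0,0,39.8,0,7.0,0.25]]]}}

```text
time: 34.75
ee_pos: [483.6, 26.4, 122.2]
ee_rot: [-0.0, 0.634, 0.774, -0.0]
contact_force: [-1.7, -1.1, 0.4]
gripper_width: 30.8
gripper_force: 15.0
```

```bash
python3 - <<'E'
from h import *
s=arm.get_state(); print(s['time'],s['ee_pos'],s['ee_rot'],s['contact_force'],s['ft_torque'],s['gripper_width'],s['gripper_force'])
E
```

```text
34.75 [483.62091562  26.41707416 122.17525035] [-1.90605079e-04  6.33729226e-01  7.73554915e-01 -1.62319567e-04] [-1.71068708 -1.08770446  0.40489809] [-0.07133332  0.51578996 -0.06464878] 30.78407430544861 15.006013568490744
```

Request:
{"op": "apply_moves", "data": {"increments": [[[0,0,0,3.0,0,1.6,0.25],[0,0,0,6.0,0,3.2,0.25],[0,0,0,8.9,0,5.0,0.25],[0,0,0,11.7,0,6.8,0.25],[0,0,0,14.4,0,8.8,0.25],[0,0,0,17.1,0,10.9,0.25],[0,0,0,19.7,0,13.2,0.25],[0,0,0,22.2,0,15.5,0.25],[0,0,0,24.5,0,18.0,0.25],[0,0,0,26.8,0,20.6,0.25],[0,0,0,28.9,0,23.3,0.25],[0,0,0,30.9,0,26.0,0.25]]]}}

```text
time: 35.95
ee_pos: [477.7, 56.6, 96.2]
ee_rot: [-0.0, 0.634, 0.774, -0.0]
contact_force: [-4.0, -0.4, -0.6]
gripper_width: 30.9
gripper_force: 15.0
```

Request:
{"op": "apply_moves", "data": {"increments": [[[0,0,0,1.9,0,2.8,0.25],[0,0,0,3.6,0,5.7,0.25],[0,0,0,5.3,0,8.7,0.25],[0,0,0,6.8,0,11.7,0.25],[0,0,0,8.1,0,14.9,0.25],[0,0,0,9.4,0,18.0,0.25],[0,0,0,10.4,0,21.2,0.25],[0,0,0,11.4,0,24.5,0.25],[0,0,0,12.2,0,27.8,0.25],[0,0,0,12.9,0,31.2,0.25]]]}}

```text
time: 36.95
ee_pos: [475.2, 69.1, 65.0]
ee_rot: [-0.0, 0.634, 0.774, -0.0]
contact_force: [-3.4, 0.5, -1.1]
gripper_width: 30.8
gripper_force: 15.0
```

```bash
python3 - <<'E'
from h import *
s=arm.get_state(); print(s['time'],s['ee_pos'],s['ee_rot'],s['contact_force'],s['ft_torque'],s['gripper_width'],s['gripper_force'])
E
```

```text
36.95 [475.22691645  69.14903879  65.01839325] [-1.61323068e-05  6.33744353e-01  7.73542559e-01 -6.51414365e-05] [-3.42798131  0.51194716 -1.08426984] [-0.13546941  0.77079123 -0.07801651] 30.75741051233142 15.000123856589198
```

Request:
{"op": "apply_moves", "data": {"increments": [[[0,0,0,0.3,0,2.0,0.25],[0,0,0,0.6,0,4.0,0.25],[0,0,0,0.8,0,5.5,0.25],[0,0,0,0.9,0,7.0,0.25]]]}}

```text
time: 37.35
ee_pos: [475.1, 70.0, 58.2]
ee_rot: [-0.0, 0.634, 0.774, -0.0]
contact_force: [-4.6, 0.6, -1.5]
gripper_width: 30.9
gripper_force: 15.0
```

Request:
{"op": "apply_moves", "data": {"increments": [[[0,0,0,0.1,0,1.0,0.25],[0,0,0,0.2,0,2.0,0.25],[0,0,0,0.2,0,3.0,0.25]]]}}

```text
time: 37.65
ee_pos: [475.0, 70.1, 55.3]
ee_rot: [0.0, 0.634, 0.774, -0.0]
contact_force: [-4.7, 0.5, -1.5]
gripper_width: 30.9
gripper_force: 15.0
```

Request:
{"op": "apply_moves", "data": {"increments": [[[0,0,0,0.1,0,1.0,0.25],[0,0,0,0.1,0,1.5,0.25]]]}}

```text
time: 37.85
ee_pos: [475.0, 70.2, 53.7]
ee_rot: [-0.0, 0.634, 0.774, -0.0]
contact_force: [-4.9, -0.4, -1.6]
gripper_width: 30.6
gripper_force: 15.0
```

Request:
{"op": "apply_moves", "data": {"increments": [[[0,0,0,0,0,0.5,0.25],[0,0,0,0,0,1.0,0.25]]]}}

```text
time: 38.05
ee_pos: [475.0, 70.2, 52.8]
ee_rot: [-0.0, 0.634, 0.774, -0.0]
contact_force: [-4.0, -0.3, -1.8]
gripper_width: 30.8
gripper_force: 15.0
```

Request:
{"op": "apply_moves", "data": {"increments": [[[0,0,0,0,0,0.5,0.25],[0,0,0,0,0,1.0,0.25]]]}}

```text
time: 38.25
ee_pos: [475.0, 70.2, 51.8]
ee_rot: [0.0, 0.634, 0.774, -0.0]
contact_force: [-4.0, -0.2, -0.2]
gripper_width: 30.8
gripper_force: 15.0
```

Request:
{"op": "apply_moves", "data": {"increments": [[[0,0,0,0,0,0.4,0.25],[0,0,0,0,0,0.7,0.25]]]}}

```text
time: 38.45
ee_pos: [475.1, 70.2, 51.3]
ee_rot: [0.0, 0.634, 0.774, -0.0]
contact_force: [-5.3, 0.2, 2.1]
gripper_width: 31.0
gripper_force: 15.0
```

The z force has flipped from -1.7 to +2.1 N, so the pad is bearing on the wheel. Now I release.

Request:
{"op": "apply_moves", "data": {"increments": [[[0,0,0,0,0,0,0.25],[0,0,0,0,0,0,0.45],[0,0,0,0,0,0,0.6],[0,0,0,0,0,0,0.7],[0,0,0,0,0,0,0.7],[0,0,0,0,0,-10,0.7],[0,0,0,0,0,-25,0.7],[0,0,0,0,0,-45,0.7],[0,0,0,0,0,-70,0.7],[0,0,0,0,0,-100,0.7],[0,0,0,0,0,-125,0.7],[0,0,0,0,0,-140,0.7]]]}}

```text
time: 39.65
ee_pos: [476.4, 70.8, 194.9]
ee_rot: [0.002, 0.634, 0.774, 0.001]
contact_force: [-0.6, 0.2, -0.6]
gripper_width: 61.1
gripper_force: 0.0
```

Request:
{"op": "apply_moves", "data": {"increments": [[[0,0,0,0,0,-10,0.7],[0,0,0,0,0,-10,0.7],[0,0,0,0,0,-10,0.7]]]}}

```text
time: 39.95
ee_pos: [474.8, 70.2, 201.0]
ee_rot: [0.0, 0.634, 0.774, -0.0]
contact_force: [-0.8, -0.4, -0.3]
gripper_width: 60.9
gripper_force: 0.0
```

```bash
python3 - <<'E'
from h import *
s=arm.get_state(); print(s['time'],s['ee_pos'],s['contact_force'])
p=arm.grab_frame("scene"); i=p['pixels'][150:310,200:400,::-1]; cv2.imwrite('pics/s2.png',cv2.resize(i,(600,480)))
for q in ("brake_ball","handle_grip"):
    print(q,[(np.round(d['location'],1).tolist(),round(d['confidence'],2)) for d in arm.place_of(q,p)[:2]])
E
```

```text
39.95 [474.83646309  70.19568328 200.97716346] [-0.81576038 -0.4010988  -0.31874897]
brake_ball [([478.0, 67.3, 53.0], 0.89)]
handle_grip [([494.1, -164.7, 118.9], 0.61)]
```

View pics/s2.png

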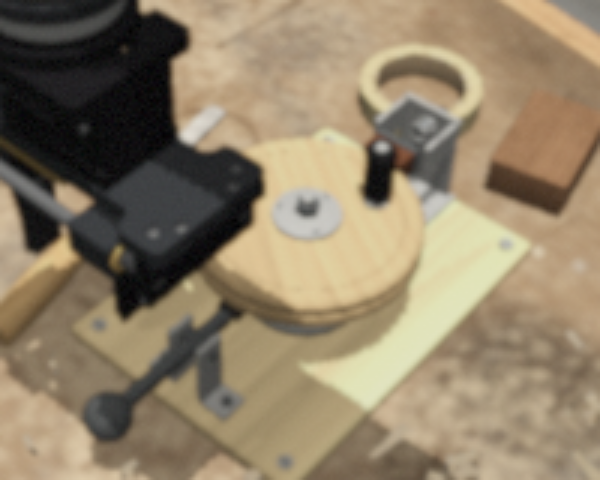

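The lever is level with the ball at its low position (108,415). The handle has not moved, and the other things are untouched. I'm handing in.

```bash
python3 -c "
from bench import arm
print(arm.hand_in())"
```

```text
the job is handed in; nothing more can be done
None
```

I handed the job in at about 40 s: the wheel's tightest place is under the wiper to within about 2°, going by the handle force felt in both directions. The brake lever was lowered gently until its pad bore on the wheel, and it stayed level with the handle unmoved after release. The hand-in gave no verdict.

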